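Sanitise a toothbrush handle on all three sides and put it in the rack

TASK

Pick up the white toothbrush handle and hold it upright about 4 cm in front of the violet window of the sanitising lamp, with the coloured strips level with the window: turn it to face the window squarely with its blue side, then its orange side, then its green side, for about a second each, without touching the lamp. Then stand the handle upright in the one empty cell of the chrome rack, the one with the yellow pad; set it down gently rather than dropping it, and leave all the other things as they are.

Things in the scene. Friction and masses are not known exactly. Their poses are not given: they have to be found in the camera images.
- handle: white toothbrush handle, upright, 120 g: foot 34 mm diameter, body 30 mm up to 85 mm with three strips (15 to 80 mm), bare collar to grip 28 mm diameter from 88 to 128 mm, steel shaft 6 mm diameter up to 146 mm. Origin: centre of the underside; z up, x out through the blue strip; from above, orange is 120 degrees anticlockwise of blue, green 240
- side_blue (a point): blue coloured side strip of the handle (18 x 65 mm): the point is the middle of its surface, 16.7 mm from the handle's axis and 47.5 mm above its underside; its x axis points straight out of the strip, z along the handle to the top
- side_orange (a point): orange coloured side strip of the handle (18 x 65 mm): the point is the middle of its surface, 16.7 mm from the handle's axis and 47.5 mm above its underside; its x axis points straight out of the strip, z along the handle to the top
- side_green (a point): green coloured side strip of the handle (18 x 65 mm): the point is the middle of its surface, 16.7 mm from the handle's axis and 47.5 mm above its underside; its x axis points straight out of the strip, z along the handle to the top
- lamp: sanitising lamp, fixed: white upright block 32 (x) x 60 (y) x 120 mm tall on a grey foot 56 x 66 x 12 mm. Origin: centre of the underside; its violet window faces its -x (away from the rack, to the left and ahead as seen from the robot), z up; a violet line along the front edge of its top shows that side from above
- lamp_window (a point): middle of the lamp's round violet window (34 mm diameter), on its front 17.5 mm to -x of the lamp's origin and 90 mm above the ledge; axes as the lamp's: -x points out of the window
- rack: chrome wire rack, fixed, 55 (x) x 208 (y) mm, top wire 57 mm above the ledge. Four square cells in a row along its y (centres at y = -76.5, -25.5, 25.5, 76.5 mm), each 47 mm clear between 4 mm wires, floor 4 mm above the ledge. Origin: centre of the underside
- pad: yellow square pad 42 x 42 x 3 mm fixed on the floor of the rack's one empty cell, at the cell's centre. Origin: centre of its underside, 4 mm above the ledge, so its top is 7 mm above the ledge; axes as the rack's
- amber_bottle: amber glass bottle, 32 mm diameter, 80 mm tall, standing in a rack cell. Origin: centre of the underside
- green_bottle: green glass bottle, 32 mm diameter, 80 mm tall, standing in a rack cell. Origin: centre of the underside
- balm_stick: grey stick with red cap, 32 mm diameter, 76 mm tall, standing in a rack cell. Origin: centre of the underside
- comb: blue plastic comb lying on the ledge, 32 (x) x 170 (y) x 5 mm. Origin: about the centre of the underside
- hairbrush: round wooden hairbrush lying along its y, head from 0 to 85 mm with bristles to 52 mm above the ledge, handle from 0 to -115 mm. Origin: where head and handle meet, on the ledge
- pill_organiser: closed grey pill organiser with seven lids, 36 (x) x 168 (y) x 25 mm. Origin: centre of the underside
Mind the look-alikes: they are no part of the job. Leave any black, pink or turquoise look-alike of the lamp alone.

How it is judged:
By the outcome, as a careful person would: the job done as asked, in the order asked, and still so for the second after the job is handed in, with the robot touching nothing.
It also fails if it takes over 62 s, if anything falls off the work surface, if the arm or the gripper's body presses on something with over 40 N, if the wrist force passes 120 N, or if a joint passes its speed limit or range.

ROBOT

A 6-joint arm with a two-finger parallel gripper is mounted at the origin on the work surface. World frame = base frame: x ahead of the robot, y to its left, z up, the work surface at z = 0. Lengths are in mm, angles in rad, forces in N, time in s.
With the tool pointing down it reaches from about 400 to 825 mm from the base axis. Payload 7 kg.
Tool frame: the origin (TCP) lies at the very end of the fingers, on their centre line; the grasp point (between the pads) lies 19 mm behind it; z points along the fingers, y is the line along which they close (so a half turn about z gives the same grasp; the last joint's range is limited). The gripper opens to 88 mm and grips with 3 to 60 N. Pads are 19 mm wide; open, the fingers measure 130 mm over their backs; the gripper's body (78 mm by 193 mm) begins 47 mm behind the grasp point.
Start: joints at [1.478, 0.359, 0.012, 0, -1.224, -0.288], TCP at [250.879, 626.622, 226.561] pointing down, gripper open.
Joint ranges: [-3.07, 3.07], [-1.43, 2.12], [-1.02, 1.25], [-3.03, 1.67], [-3.05, -0], [-3.03, 3.03]. Speed limits (rad/s): [2.39, 2.39, 3.01, 3.14, 3.14, 3.14].

INTERFACE

Orientations are given as [roll, pitch, yaw] about the fixed x, y, z axes, in that order (R = Rz(yaw) Ry(pitch) Rx(roll)).
In Python, from rig import * gives the robot as it stands. The module is installed in compiled form; this text tells all that it offers.
- The arm moves only by the tool carry_out, never from a script. Its argument "targets" is a list of rows, each a list of 7 numbers: the opening, from -1 (shut) to 1 (fully open), then the shift along the world's x, y, z scaled (see below), then the turn, a rotation vector about the world's x, y, z scaled (see below). In form: [[claw, tx, ty, tz, wx, wy, wz], ...]. A call has exactly 10 rows; each row is the pose to reach, as a shift and turn from the pose commanded when the call began, turning the shorter way round; what a row does not reach only later rows make up. The controller multiplies each number of a shift by 0.1 m and each number of a turn by 360 degrees. A row lasts 1/8 s, in which the tool goes at most 62.5 mm and 10.7 degrees, less where a joint would pass 70% of its speed; a pose out of reach is approached as far as the arm can. A call with a number of a shift or a turn outside -1 to 1 is refused whole. A call with a gripper value outside its range is refused whole. The fingers move at their own pace and stop on an object; the grip force is fixed at half the most. Time passes only in rows, so rows that repeat a pose let the fingers close, or fill a call up. It gives the time, the measured TCP pose, the force, the opening and the grip force at its end, in the units of the state.
- sense(): the state, without advancing time (a new reading comes with each control period).
- camera(name): name is "side" or "top" or "wrist"; returns a dict with "color" (480x640x3 uint8, red, green, blue), "range_z" (480x640 float32, mm along the optical axis (not along the pixel's ray), 0 where there is no reading), "camera_matrix" (3x3 intrinsics, pixels), "k1" (the pictures are not rectified: a ray, as slopes to the right and down, at radius r is drawn at 1 + k1 r^2 times it, then the intrinsics apply), "origin" and "attitude" of the camera in the world. Camera axes: x right, y down, z forward; pixel columns grow to the right and rows downward; lengths in mm; the calibration is good to about 2 mm. A picture is of the moment at which its call begins.
- hand_in(): hands the job in; it is judged then, once.
The state is a dict: "t": time; "joint_pos": joint angles; "dq": joint speeds; "joint_torque": joint torques, N m; "tool_pos": TCP position; "orientation": TCP orientation; "ft_force": force on the tool from outside, world axes, zero at the start; "torque": the same for the moment, N m; "grip_width": finger opening in mm; "gripper_force": force on a finger pad.
Only numpy, scipy, OpenCV 4.12 (cv2) and the standard library are available. Lean on these libraries where they do the work, as an engineer would, in place of code of your own. Each camera call takes 0.05 s, during which the arm holds its last target. There are 200 camera calls.

## Working session

There is one attempt and no reset: what is moved stays moved. The work goes in short steps, Python scripts to look and compute and a tool call to move; the robot and the scene stay as the last step left them, time stands still between calls to the robot, and variables do not carry over. Pictures are saved under pics/ and viewed, at most 10 in all, crops included, and the job is handed in when it is done.

Besides the shell and the picture viewer there is one more tool, called after "Request:" by a JSON object that holds its "api" and its "payload". carry_out: Moves the arm, as the interface text tells. Its arguments: {"type":"object","properties":{"targets":{"type":"array"}},"required":["targets"]}

```bash
mkdir -p pics; cat > h.py <<'E'
from rig import *
import numpy as np, cv2, pickle
from scipy.spatial.transform import Rotation as R
def snap(n,f=None):
    c=camera(n)
    if f: cv2.imwrite(f'pics/{f}.png',c['color'][:,:,::-1]); pickle.dump(c,open(f'{f}.pkl','wb'))
    return c
def att(c):
    a=np.array(c['attitude']); return a if a.shape==(3,3) else R.from_euler('xyz',a).as_matrix()
def rays(c,uv):
    K=np.array(c['camera_matrix']); uv=np.atleast_2d(uv).astype(float)
    d=np.c_[(uv[:,0]-K[0,2])/K[0,0],(uv[:,1]-K[1,2])/K[1,1]]
    s=d.copy()
    for _ in range(20): s=d/(1+c['k1']*(s**2).sum(1,keepdims=True))
    return np.c_[s,np.ones(len(s))]
def plane(c,uv,z):
    r=rays(c,uv)@att(c).T; o=np.array(c['origin']); return o+r*((z-o[2])/r[:,2])[:,None]
def depth(c,uv):
    uv=np.atleast_2d(uv).astype(int); return np.array(c['origin'])+(rays(c,uv)*c['range_z'][uv[:,1],uv[:,0]][:,None])@att(c).T
E
python3 - <<'E'
from h import *
for n in ['top','side','wrist']:
    c=snap(n,n+'0'); print(n,c['origin'],c['attitude'],c['camera_matrix'],c['k1'])
s=sense();print(s)
E
```

```text
top [ 384.64640322  -26.65454532 1164.62529789] [-3.00898521 -0.02560336 -1.54301965] [[560.48008949   0.         323.63987401]
 [  0.         560.48008949 245.5162174 ]
 [  0.           0.           1.        ]] -0.13611258929172085
side [ 298.62705515 -497.80794767  759.8591255 ] [-2.49394859 -0.00286903 -0.46280661] [[465.51711399   0.         321.69502023]
 [  0.         465.51711399 239.27998003]
 [  0.           0.           1.        ]] -0.05566989779711797
wrist [319.65471624 599.39663862 384.44627056] [ 2.86651373e+00 -1.07923901e-03 -1.95251511e+00] [[426.41608062   0.         317.09305674]
 [  0.         426.41608062 235.12250785]
 [  0.           0.           1.        ]] 0.03426649427664453
{'t': 0.15, 'joint_pos': array([ 1.47808935e+00,  3.59290897e-01,  1.12767689e-02, -2.89962659e-04,
       -1.22409649e+00, -2.88095249e-01]), 'dq': array([-1.07012997e-03, -3.25548779e-03,  2.54462465e-03,  7.28482168e-06,
        8.54493678e-04, -7.40918789e-04]), 'joint_torque': array([-1.45829454e-04, -5.83276749e+01,  2.93289006e+01,  7.00130984e+00,
        8.75593600e-03, -1.07316887e-04]), 'tool_pos': array([250.75267837, 626.29729488, 225.79044947]), 'orientation': array([ 3.14025507e+00, -1.12082285e-04, -3.80900860e-01]), 'ft_force': array([-0.13661563, -0.42590099, -0.44516051]), 'torque': array([0.00659035, 0.00052209, 0.03573025]), 'gripper_force': 0.0, 'grip_width': 87.62342221849465}
```

View pics/top0.png

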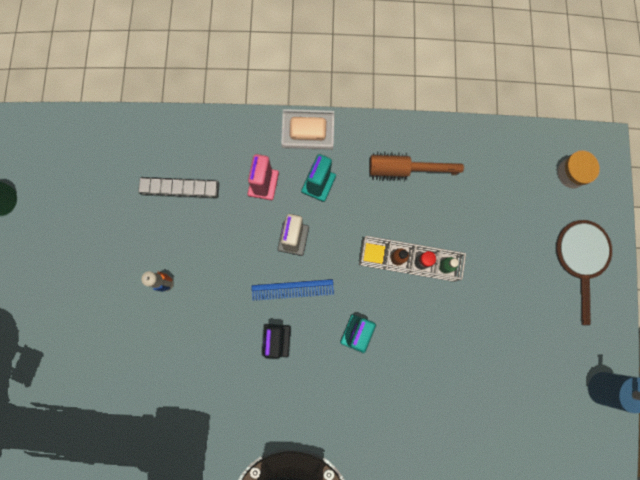

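View pics/side0.png

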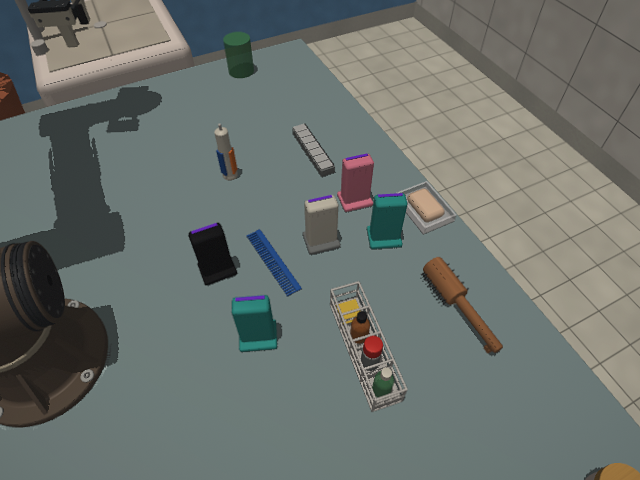

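Top view: the white handle is at (157,280), seen in the side view at (226,155). The white lamp is at (292,235) with its violet line on the left edge. The yellow pad is at (373,252).

Candidates for the lamp in the top view:
- white (292,235): matches the description
- pink (262,175), turquoise (320,175), turquoise (357,332) and black (275,340): look-alikes, to be left alone

The only other upright cylinder besides the handle is the green cup at (5,197). I'll check my choice in a close crop.

```bash
python3 - <<'E'
from h import *
t=pickle.load(open('top0.pkl','rb'));s=pickle.load(open('side0.pkl','rb'));w=pickle.load(open('wrist0.pkl','rb'))
a=cv2.resize(t['color'][200:300,270:400],(390,300),interpolation=cv2.INTER_CUBIC)
b=cv2.resize(t['color'][240:320,120:224],(390,300),interpolation=cv2.INTER_CUBIC)
d=cv2.resize(s['color'][110:210,170:300],(390,300),interpolation=cv2.INTER_CUBIC)
e=cv2.resize(w['color'],(390,300))
cv2.imwrite('pics/crop1.png',np.vstack([np.hstack([a,b]),np.hstack([d,e])])[:,:,::-1])
hsv=cv2.cvtColor(t['color'],cv2.COLOR_RGB2HSV)
print('handle top z128',plane(t,[148,280],128),'foot',plane(t,[165,280],0))
# pad
m=cv2.inRange(hsv,(22,150,120),(33,255,255)); m[:,:350]=0;m[:,400:]=0
c=max(cv2.findContours(m,0,2)[0],key=cv2.contourArea); r=cv2.minAreaRect(c);print(r,plane(t,r[0],7))
# lamp violet
m=cv2.inRange(hsv,(120,100,80),(150,255,255)); n,l,st,ce=cv2.connectedComponentsWithStats(m)
for i in range(1,n):
  if st[i,4]>8: print(st[i],ce[i],plane(t,ce[i],120))
E
```

```text
handle top z128 [[448.66519586 275.97714812 128.        ]] foot [[457.83006525 277.17795539   0.        ]]
((373.9999694824219, 253.00003051757812), (19.070283889770508, 17.426292419433594), 9.462322235107422) [[ 527.39935453 -157.56587324    7.        ]]
[250 157   8  22  73] [253.42465753 167.53424658] [[671.48025733  89.43332074 120.        ]]
[310 156  11  22  67] [314.97014925 166.76119403] [[676.80809231 -28.62910618 120.        ]]
[283 217   8  23  71] [286.71830986 227.87323944] [[556.12502198  21.0688702  120.        ]]
[353 322  12  23  81] [358.7037037  332.74074074] [[ 363.78884683 -119.00227169  120.        ]]
[265 329   7  27 140] [267.57857143 341.99285714] [[342.10115815  48.84562228 120.        ]]
[351 331   3   7  10] [352.2 333.7] [[ 361.72290016 -106.96906014  120.        ]]
```

View pics/crop1.png

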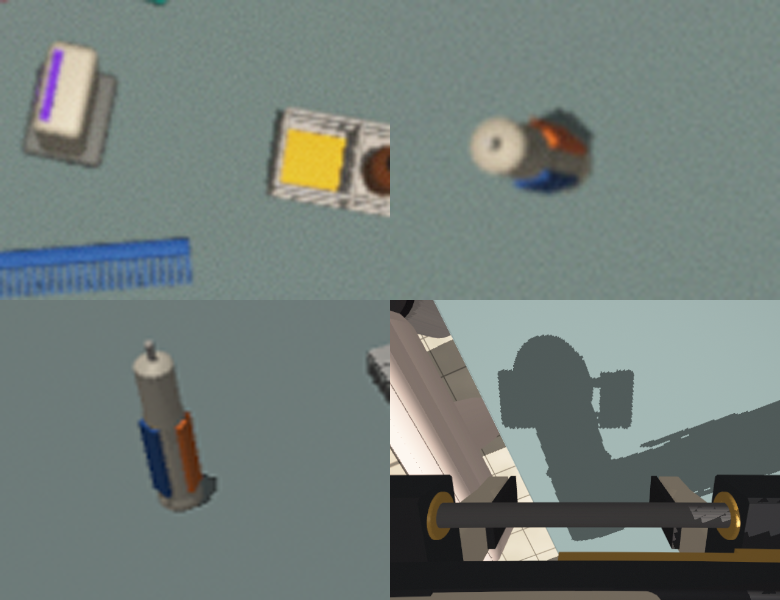

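The crop confirms both choices. It shows the white handle with blue and orange strips and a steel shaft, and the white lamp with the violet line on its left (+y) edge. The pad cell is free. Next I measure the yaw angles from range data.

```bash
cat >> h.py <<'E'
def cloud(c):
    v,u=np.nonzero(c['range_z']>0); uv=np.c_[u,v]; return uv,depth(c,uv),cv2.cvtColor(c['color'],cv2.COLOR_RGB2HSV)[v,u]
def near(P,x,y,r): return np.hypot(P[:,0]-x,P[:,1]-y)<r
E
python3 - <<'E'
from h import *
from scipy.optimize import least_squares
for n in ['top','side']:
    c=pickle.load(open(n+'0.pkl','rb')); uv,P,H=cloud(c)
    h=near(P,452,276,40)
    col=P[h&(P[:,2]>95)&(P[:,2]<131)]; foot=P[h&(P[:,2]>10)&(P[:,2]<150)]
    print(n,'collar',col.mean(0),len(col),'top',P[h][:,2].max(),'table',np.median(P[near(P,452,200,20),2]))
    b=h&(P[:,2]>15)&(P[:,2]<82)&(H[:,0]>100)&(H[:,0]<130)&(H[:,1]>120); o=h&(P[:,2]>15)&(P[:,2]<82)&(H[:,0]<18)&(H[:,1]>130)
    for k,m in (('blue',b),('orange',o)):
        Q=P[m]; print(k,m.sum(),Q.mean(0))
    B,O=P[b],P[o]
    u=lambda t:np.array([np.cos(t),np.sin(t)])
    def f(p):
        cc=p[:2]; r=[]
        for Q,a in((B,0),(O,2*np.pi/3)):
            n_=u(p[2]+a); t_=u(p[2]+a+np.pi/2); d=Q[:,:2]-cc
            r+=[ (d@n_-16.7), np.maximum(np.abs(d@t_)-9,0)]
        return np.concatenate(r)
    for t0 in (-2.5,-1.5):
        s=least_squares(f,[452,276,t0],loss='soft_l1'); print('fit',s.x,np.degrees(s.x[2]),s.cost)
    L=near(P,550,5,60)&(P[:,2]>112)&(P[:,2]<128); Q=P[L]; r=cv2.minAreaRect(Q[:,:2].astype(np.float32)); print('lamp',len(Q),r,Q.mean(0))
    k=near(P,527,-157,40)&(H[:,0]>21)&(H[:,0]<34)&(H[:,1]>140); Q=P[k]; r=cv2.minAreaRect(Q[:,:2].astype(np.float32)); print('pad',len(Q),r,Q.mean(0))
t=pickle.load(open('top0.pkl','rb'));uv,P,H=cloud(t)
v=(H[:,0]>120)&(H[:,0]<150)&(H[:,1]>100)&near(P,556,21,40); X=plane(t,uv[v],120); print('violet',cv2.fitLine(X[:,:2].astype(np.float32),cv2.DIST_L2,0,.01,.01).ravel(),X.mean(0),X.min(0),X.max(0))
E
```

```text
top collar [451.10774291 271.60802345 121.79184189] 163 top 148.35482373032175 table -0.9823119571701682
blue 38 [437.76789216 269.53290997  59.46969088]
orange 55 [461.0952079  263.2152255   56.32725199]
fit [452.33756512 277.34544297  -2.8638499 ] -164.0865125695161 48.976285461107295
fit [452.33757019 277.34544546  -2.86385085] -164.0865667485511 48.97628546045263
lamp 511 ((554.287841796875, 12.77904987335205), (32.093109130859375, 60.3194465637207), 80.34651184082031) [553.38452104  12.69479083 118.42217925]
pad 334 ((527.8297119140625, -158.21646118164062), (40.90726852416992, 37.402503967285156), 82.22407531738281) [ 527.59601416 -157.69519049    6.25121569]
side collar [450.37260381 266.85895125 115.22436079] 208 top 146.45989208179185 table -0.7880425852731605
blue 110 [437.38108965 268.39410344  50.51509938]
orange 111 [460.68634096 262.1105437   51.26801735]
fit [451.94334947 276.28021221  -2.82891717] -162.0850144724529 151.41694275940165
fit [451.94335203 276.28021203  -2.82891771] -162.08504517752465 151.41694275804892
lamp 454 ((552.4495849609375, 10.210367202758789), (31.463605880737305, 59.46583557128906), 78.66968536376953) [551.15551209   8.26528767 118.64167944]
pad 238 ((521.0619506835938, -160.38638305664062), (47.68740463256836, 48.42263412475586), 82.35053253173828) [ 527.88469079 -154.10137635    8.26833059]
violet [ 9.8536032e-01 -1.7048459e-01  5.5614722e+02  2.1066622e+01] [556.14722044  21.06662104 120.        ] [534.76267181  15.49854753 120.        ] [577.16016219  27.35089787 120.        ]
```

Request:
{"api": "carry_out", "payload": {"targets": [[1,0.05,-0.09,0,0,0,-0.01],[1,0.1,-0.18,0,0,0,-0.02],[1,0.15,-0.27,0,0,0,-0.03],[1,0.2,-0.36,0,0,0,-0.04],[1,0.25,-0.45,0,0,0,-0.05],[1,0.3,-0.54,0,0,0,-0.06],[1,0.35,-0.63,0,0,0,-0.07],[1,0.4,-0.72,0,0,0,-0.08],[1,0.45,-0.81,0,0,0,-0.09],[1,0.5,-0.9,0,0,0,-0.104]]}}

```text
t: 1.4
tool_pos: [301.0, 536.1, 226.3]
orientation: [3.141, -0.0, -1.037]
ft_force: [0.1, -0.5, -0.0]
grip_width: 87.5
gripper_force: 0.0
```

Request:
{"api": "carry_out", "payload": {"targets": [[1,0.05,-0.09,0,0,0,-0.01],[1,0.1,-0.18,0,0,0,-0.02],[1,0.15,-0.27,0,0,0,-0.03],[1,0.2,-0.36,0,0,0,-0.04],[1,0.25,-0.45,0,0,0,-0.05],[1,0.3,-0.54,0,0,0,-0.06],[1,0.35,-0.63,0,0,0,-0.07],[1,0.4,-0.72,0,0,0,-0.08],[1,0.45,-0.81,0,0,0,-0.09],[1,0.5,-0.9,0,0,0,-0.104]]}}

```text
t: 2.65
tool_pos: [350.9, 446.2, 226.3]
orientation: [3.141, -0.0, -1.69]
ft_force: [-0.4, 0.5, -0.1]
grip_width: 87.9
gripper_force: 0.0
```

```bash
python3 - <<'E'
from h import *
s=sense();print(s['joint_pos'],s['tool_pos'],s['orientation'],s['orientation'][2]-s['joint_pos'][0]-s['joint_pos'][5])
E
```

```text
[ 1.24887075e+00  1.83474270e-01 -2.29166981e-01 -1.30127323e-04
 -1.15860272e+00 -1.36833156e+00] [350.94325785 446.15175825 226.32113976] [ 3.14138587e+00 -4.14532318e-04 -1.69030926e+00] -1.570848442251451
```

Request:
{"api": "carry_out", "payload": {"targets": [[1,0.05,-0.09,0,0,0,-0.01],[1,0.1,-0.18,0,0,0,-0.02],[1,0.15,-0.27,0,0,0,-0.03],[1,0.2,-0.36,0,0,0,-0.04],[1,0.25,-0.45,0,0,0,-0.05],[1,0.3,-0.54,0,0,0,-0.06],[1,0.35,-0.63,0,0,0,-0.07],[1,0.4,-0.72,0,0,0,-0.08],[1,0.45,-0.81,0,0,0,-0.09],[1,0.5,-0.9,0,0,0,-0.104]]}}

```text
t: 3.9
tool_pos: [400.9, 356.2, 226.4]
orientation: [3.142, -0.0, -2.344]
ft_force: [0.4, -0.4, -1.3]
grip_width: 87.8
gripper_force: 0.0
```

Request:
{"api": "carry_out", "payload": {"targets": [[1,0.06,-0.09,0,0,0,-0.01],[1,0.12,-0.18,0,0,0,-0.02],[1,0.18,-0.27,0,0,0,-0.03],[1,0.24,-0.36,0,0,0,-0.04],[1,0.3,-0.45,0,0,0,-0.06],[1,0.36,-0.54,0,0,0,-0.07],[1,0.42,-0.63,0,0,0,-0.08],[1,0.48,-0.72,0,0,0,-0.09],[1,0.51,-0.79,0,0,0,-0.104],[1,0.51,-0.79,0,0,0,-0.104]]}}

```text
t: 5.15
tool_pos: [451.9, 277.2, 226.4]
orientation: [-3.141, -0.0, -2.995]
ft_force: [-0.1, 1.0, 0.4]
grip_width: 87.9
gripper_force: 0.0
```

```bash
python3 - <<'E'
from h import *
w=snap('wrist','w1'); t=snap('top','t1'); s=sense();print(s['joint_pos'],s['tool_pos'],s['orientation'])
print(w['origin'],w['attitude'])
cv2.imwrite('pics/w1b.png',w['color'][:,:,::-1])
uv,P,H=cloud(w); h=near(P,452,277,45)&(P[:,2]>5)&(P[:,2]<160); print(h.sum(),uv[h].min(0),uv[h].max(0))
for a,b in((90,120),(120,131),(132,150)):
    k=h&(P[:,2]>a)&(P[:,2]<b); print(a,b,k.sum(),P[k].mean(0),P[k].min(0),P[k].max(0))
E
```

```text
[ 9.21132094e-01  1.20414245e-01 -3.05464266e-01 -8.76126504e-05
 -1.14505920e+00 -2.34307544e+00] [451.77299518 277.67533801 226.46460616] [-3.14155115e+00 -1.56947579e-04 -2.99277587e+00]
[380.55917198 266.64574207 385.14531555] [ 2.86722802e+00 -3.93021231e-04  1.71676859e+00]
2922 [292 180] [342 256]
90 120 340 [441.00831868 275.48201764 106.01138768] [438.06899825 263.36231198  90.01777081] [451.98424019 290.79813453 119.96659865]
120 131 634 [449.30827175 276.35417431 128.8192148 ] [438.29721883 263.3067624  120.25539983] [466.20469109 290.47005778 130.99913418]
132 150 643 [451.1711621  276.81833564 135.16531978] [440.61160239 266.49642876 132.00054431] [462.10434212 286.86379972 148.44750535]
```

View pics/w1.png

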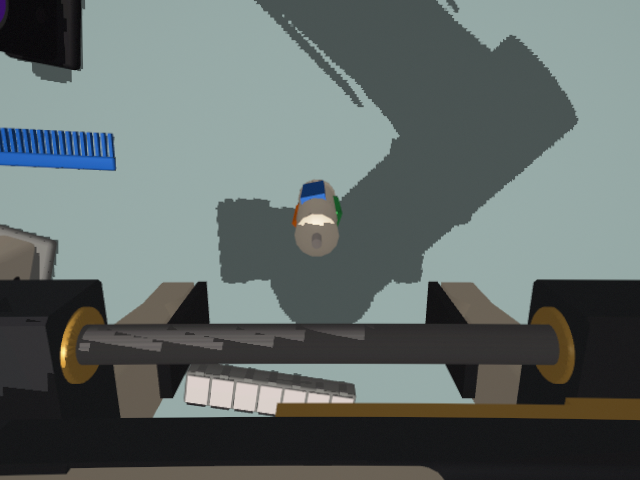

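The wrist view shows the handle's collar at (317,237), midway between the fingers. Blue faces the camera, orange is on the left and green on the right. I'll refine the blue direction and then descend.

```bash
python3 - <<'E'
from h import *
w=pickle.load(open('w1.pkl','rb')); uv,P,H=cloud(w); h=near(P,452,277,25)&(P[:,2]>15)&(P[:,2]<84)
for nm,lo,hi in(('blue',100,130),('orange',0,18),('green',50,85)):
    k=h&(H[:,0]>=lo)&(H[:,0]<=hi)&(H[:,1]>110); d=P[k][:,:2]-[452,277]; print(nm,k.sum(),np.degrees(np.arctan2(*d.mean(0)[::-1])),np.hypot(*d.mean(0)))
    if nm=='blue':
        v=cv2.fitLine(P[k][:,:2].astype(np.float32),cv2.DIST_L2,0,.01,.01).ravel(); print(np.degrees(np.arctan2(v[1],v[0]))-90)
        top=uv[k]; 
        c=cv2.minAreaRect(top.astype(np.float32)); print(c); X=plane(w,cv2.boxPoints(c),80); print(X)
L=near(P,555,11,60)
t=pickle.load(open('t1.pkl','rb'));
E
```

```text
blue 378 -160.18470472474647 16.048262417574733
-160.35126
((311.7839660644531, 191.81199645996094), (18.514646530151367, 25.222850799560547), 79.69515228271484)
[[430.460769   260.02064394  80.        ]
 [424.64925414 277.1941917   80.        ]
 [437.39600041 281.5452427   80.        ]
 [443.31484709 264.17705095  80.        ]]
orange 71 -69.56538174114583 17.136016658826975
green 108 107.87821531113555 16.337327358657365
```

Request:
{"api": "carry_out", "payload": {"targets": [[1,0,0,-0.08,0,0,0],[1,0,0,-0.16,0,0,0],[1,0,0,-0.24,0,0,0],[1,0,0,-0.32,0,0,0],[1,0,0,-0.4,0,0,0],[1,0,0,-0.48,0,0,0],[1,0,0,-0.56,0,0,0],[1,0,0,-0.64,0,0,0],[1,0,0,-0.72,0,0,0],[1,0,0,-0.8,0,0,0]]}}

```text
t: 6.5
tool_pos: [451.9, 277.6, 146.0]
orientation: [-3.142, -0.0, -2.995]
ft_force: [-0.7, 0.6, -1.1]
grip_width: 87.7
gripper_force: 0.0
```

Request:
{"api": "carry_out", "payload": {"targets": [[1,0,0,-0.08,0,0,0],[1,0,0,-0.16,0,0,0],[1,0,0,-0.24,0,0,0],[1,0,0,-0.32,0,0,0],[1,0,0,-0.4,0,0,0],[1,0,0,-0.46,0,0,0],[1,0,0,-0.5,0,0,0],[1,0,0,-0.53,0,0,0],[1,0,0,-0.545,0,0,0],[1,0,0,-0.545,0,0,0]]}}

```text
t: 7.75
tool_pos: [451.9, 277.7, 92.1]
orientation: [3.142, 0.0, -2.995]
ft_force: [0.3, -1.1, -0.1]
grip_width: 87.5
gripper_force: 0.0
```

Request:
{"api": "carry_out", "payload": {"targets": [[0,0,0,0,0,0,0],[-0.3,0,0,0,0,0,0],[-0.5,0,0,0,0,0,0],[-1,0,0,0,0,0,0],[-1,0,0,0,0,0,0],[-1,0,0,0,0,0,0],[-1,0,0,0,0,0,0],[-1,0,0,0,0,0,0],[-1,0,0,0,0,0,0],[-1,0,0,0,0,0,0]]}}

```text
t: 9.0
tool_pos: [451.8, 277.6, 92.0]
orientation: [-3.142, -0.0, -2.995]
ft_force: [0.1, 0.6, -1.3]
grip_width: 27.3
gripper_force: 30.0
```

Request:
{"api": "carry_out", "payload": {"targets": [[-1,0,0,0.04,0,0,0],[-1,0,0,0.1,0,0,0],[-1,0,0,0.16,0,0,0],[-1,0,0,0.22,0,0,0.02],[-1,0,0,0.28,0,0,0.04],[-1,0,0,0.34,0,0,0.06],[-1,0,0,0.38,0,0,0.08],[-1,0,0,0.41,0,0,0.1],[-1,0,0,0.425,0,0,0.114],[-1,0,0,0.425,0,0,0.114]]}}

```text
t: 10.25
tool_pos: [452.0, 277.7, 135.1]
orientation: [3.142, 0.001, -2.279]
ft_force: [-0.0, 0.6, -2.1]
grip_width: 27.5
gripper_force: 30.0
```

Request:
{"api": "carry_out", "payload": {"targets": [[-1,0.03,-0.06,0,0,0,0.025],[-1,0.09,-0.16,0,0,0,0.053],[-1,0.15,-0.26,0,0,0,0.081],[-1,0.21,-0.37,0,0,0,0.109],[-1,0.27,-0.47,0,0,0,0.137],[-1,0.33,-0.57,0,0,0,0.165],[-1,0.39,-0.67,0,0,0,0.193],[-1,0.45,-0.77,0,0,0,0.221],[-1,0.51,-0.87,0,0,0,0.249],[-1,0.57,-0.97,0,0,0,0.278]]}}

```text
t: 11.5
tool_pos: [509.0, 180.3, 134.7]
orientation: [-3.142, 0.0, -0.528]
ft_force: [0.1, -0.2, -0.8]
grip_width: 27.2
gripper_force: 30.0
```

Request:
{"api": "carry_out", "payload": {"targets": [[-1,0.06,-0.1,0,0,0,0.028],[-1,0.13,-0.22,0,0,0,0.056],[-1,0.2,-0.34,0,0,0,0.084],[-1,0.27,-0.46,0,0,0,0.112],[-1,0.34,-0.58,0,0,0,0.14],[-1,0.4,-0.68,0,0,0,0.168],[-1,0.46,-0.78,0,0,0,0.196],[-1,0.51,-0.87,0,0,0,0.224],[-1,0.55,-0.94,0,0,0,0.252],[-1,0.57,-0.97,0,0,0,0.278]]}}

```text
t: 12.75
tool_pos: [566.0, 83.2, 134.6]
orientation: [-3.141, 0.0, 1.218]
ft_force: [-0.1, -0.2, -0.9]
grip_width: 27.2
gripper_force: 30.0
```

```bash
python3 - <<'E'
from h import *
ims=[]
for n in('top','side','wrist'):
    c=snap(n,n+'2'); ims.append(c['color'])
    uv,P,H=cloud(c)
    h=near(P,566,84,25)&(P[:,2]>48)
    for nm,lo,hi in(('blue',100,122),('orange',0,18),('green',50,85)):
        k=h&(H[:,0]>=lo)&(H[:,0]<=hi)&(H[:,1]>110)
        if k.sum()>10: d=P[k].mean(0)-[566.3,83.9,0]; print(n,nm,k.sum(),P[k].mean(0),np.degrees(np.arctan2(d[1],d[0])),np.hypot(*d[:2]))
    L=near(P,554,12,45)&(P[:,2]>112)&(P[:,2]<128)
    if L.sum()>50: Q=P[L];print(n,'lamp',len(Q),cv2.minAreaRect(Q[:,:2].astype(np.float32)),np.median(Q[:,2]))
s=sense();print(s['t'],s['joint_pos'],s['tool_pos'],s['orientation'])
a=cv2.resize(ims[0][150:300,220:420],(400,300)); b=cv2.resize(ims[1][130:280,220:420],(400,300)); d=cv2.resize(ims[2],(400,300))
cv2.imwrite('pics/m2.png',np.vstack([np.hstack([a,b]),np.hstack([d,d*0])])[:,:,::-1])
E
```

```text
top lamp 505 ((554.49072265625, 12.946475982666016), (32.05773162841797, 59.98605728149414), 80.46980285644531) 118.56741580017206
side orange 172 [551.14794621  75.79068424  95.59520491] -151.84449682006337 17.185625859653058
side green 61 [576.23188699  70.27080181  96.82052927] -53.91837952185809 16.86408676973519
side lamp 451 ((552.1615600585938, 10.146204948425293), (30.98960304260254, 59.5989990234375), 79.29298400878906) 119.16816138734498
wrist blue 1535 [569.48996054 100.40525282  99.89779065] 79.06134499250453 16.81068764260099
wrist orange 562 [566.92722542  99.01672637 189.36697514] 87.62403800054294 15.129733239242546
wrist green 338 [583.28397361  82.27134036  96.64108551] -5.477567390680929 17.061884184399062
wrist lamp 1239 ((550.8604736328125, 28.637004852294922), (6.725706100463867, 44.73716354370117), 76.3470230102539) 116.9226275505396
12.9 [ 4.88368302e-01  2.68185280e-01 -3.43655653e-01 -4.88051528e-05
 -9.59026716e-01  2.29275229e+00] [565.86751215  83.46960021 134.56571724] [-3.14151554e+00  2.71261842e-05  1.21029624e+00]
```

View pics/m2.png

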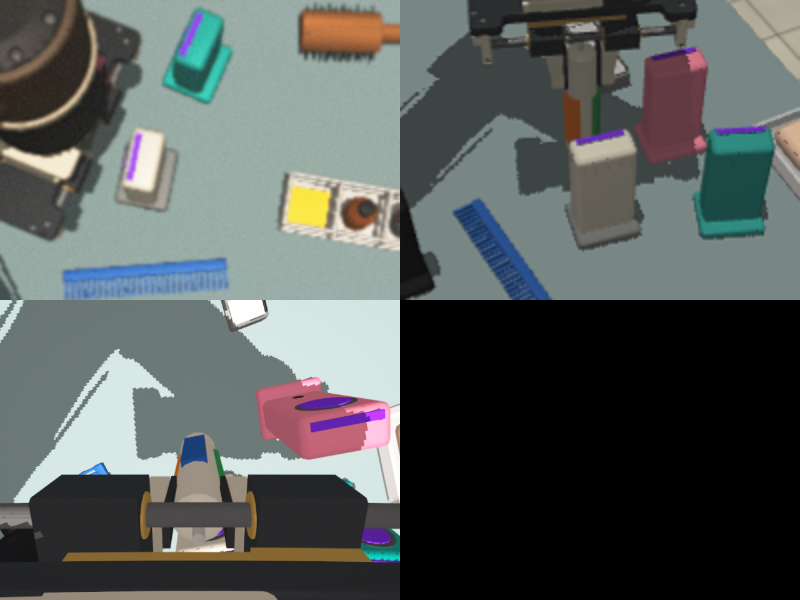

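The multi-view check shows the handle held beside the lamp, but blue faces 79°, which is away from the window. The window looks along +80°, so the strip has to face -100°. I'll back off, turn 180° clear of the lamp, and come back.

Request:
{"api": "carry_out", "payload": {"targets": [[-1,-0.1,0.17,0,0,0,0],[-1,-0.23,0.39,0,0,0,0],[-1,-0.37,0.63,0,0,0,-0.028],[-1,-0.48,0.82,0,0,0,-0.056],[-1,-0.55,0.94,0,0,0,-0.084],[-1,-0.57,0.97,0,0,0,-0.112],[-1,-0.57,0.97,0,0,0,-0.14],[-1,-0.57,0.97,0,0,0,-0.168],[-1,-0.57,0.97,0,0,0,-0.196],[-1,-0.57,0.97,0,0,0,-0.222]]}}

```text
t: 14.15
tool_pos: [508.2, 181.5, 134.7]
orientation: [-3.141, 0.0, -0.188]
ft_force: [0.6, 0.1, -1.8]
grip_width: 27.2
gripper_force: 30.0
```

Request:
{"api": "carry_out", "payload": {"targets": [[-1,0,0,0,0,0,-0.028],[-1,0,0,0,0,0,-0.056],[-1,0,0,0,0,0,-0.084],[-1,0.03,-0.05,0,0,0,-0.112],[-1,0.12,-0.2,0,0,0,-0.14],[-1,0.23,-0.39,0,0,0,-0.168],[-1,0.35,-0.6,0,0,0,-0.196],[-1,0.47,-0.8,0,0,0,-0.224],[-1,0.55,-0.94,0,0,0,-0.252],[-1,0.57,-0.97,0,0,0,-0.278]]}}

```text
t: 15.4
tool_pos: [565.7, 83.7, 134.5]
orientation: [3.141, -0.0, -1.936]
ft_force: [-0.1, 0.5, -1.6]
grip_width: 27.3
gripper_force: 30.0
```

```bash
python3 - <<'E'
from h import *
for n in('side','wrist'):
    c=snap(n,n+'3'); uv,P,H=cloud(c)
    h=near(P,566,84,25)&(P[:,2]>48)&(P[:,2]<125)
    for nm,lo,hi in(('blue',100,122),('orange',0,18),('green',50,85)):
        k=h&(H[:,0]>=lo)&(H[:,0]<=hi)&(H[:,1]>110)
        if k.sum()>10:
            d=P[k].mean(0)-[566.3,83.5,0]; print(n,nm,k.sum(),P[k].mean(0),np.degrees(np.arctan2(d[1],d[0])))
s=sense();print(s['t'],s['joint_pos'],s['tool_pos'],s['orientation'])
E
```

```text
side blue 155 [562.76867325  65.71202749  99.08865003] -101.22855413878086
side orange 30 [581.86794283  78.51201936  96.51269375] -17.76549790916108
side green 40 [549.02701732  84.50423188  93.21124997] 176.67263310181025
wrist blue 1528 [563.52777179  67.1558631   99.79674741] -99.6266640756504
wrist orange 146 [583.31089462  79.89461063  85.44087575] -11.966519954941807
wrist green 336 [549.95413778  85.53150419  96.40215029] 172.91546595552936
15.5 [ 4.89543968e-01  2.67856561e-01 -3.44112195e-01 -1.51990007e-04
 -9.58907266e-01 -8.50050627e-01] [565.54280619  84.0504837  134.55338555] [ 3.14144659e+00  2.22211662e-05 -1.93139030e+00]
```

Blue faces -100°, square to the window. I'll hold it there, then turn to orange and hold.

Request:
{"api": "carry_out", "payload": {"targets": [[-1,0,0,0,0,0,0],[-1,0,0,0,0,0,0],[-1,0,0,0,0,0,0],[-1,0,0,0,0,0,0],[-1,0,0,0,0,0,0],[-1,0,0,0,0,0,0],[-1,0,0,0,0,0,0],[-1,0,0,0,0,0,0],[-1,0,0,0,0,0,0],[-1,0,0,0,0,0,0]]}}

```text
t: 16.75
tool_pos: [565.9, 83.6, 134.6]
orientation: [-3.142, -0.0, -1.926]
ft_force: [-0.6, -0.0, -1.4]
grip_width: 27.1
gripper_force: 30.0
```

Request:
{"api": "carry_out", "payload": {"targets": [[-1,0,0,0,0,0,-0.028],[-1,0,0,0,0,0,-0.056],[-1,0,0,0,0,0,-0.084],[-1,0,0,0,0,0,-0.112],[-1,0,0,0,0,0,-0.14],[-1,0,0,0,0,0,-0.168],[-1,0,0,0,0,0,-0.196],[-1,0,0,0,0,0,-0.224],[-1,0,0,0,0,0,-0.252],[-1,0,0,0,0,0,-0.28]]}}

```text
t: 18.0
tool_pos: [565.9, 83.6, 134.6]
orientation: [-3.142, -0.0, 2.592]
ft_force: [-0.1, 0.4, -0.3]
grip_width: 27.0
gripper_force: 30.0
```

Request:
{"api": "carry_out", "payload": {"targets": [[-1,0,0,0,0,0,-0.028],[-1,0,0,0,0,0,-0.053],[-1,0,0,0,0,0,-0.053],[-1,0,0,0,0,0,-0.053],[-1,0,0,0,0,0,-0.053],[-1,0,0,0,0,0,-0.053],[-1,0,0,0,0,0,-0.053],[-1,0,0,0,0,0,-0.053],[-1,0,0,0,0,0,-0.053],[-1,0,0,0,0,0,-0.053]]}}

```text
t: 19.25
tool_pos: [565.9, 83.6, 134.6]
orientation: [3.142, 0.0, 2.265]
ft_force: [-0.3, 0.2, -1.1]
grip_width: 27.0
gripper_force: 30.0
```

```bash
python3 - <<'E'
from h import *
for n in('side','wrist'):
    c=snap(n); uv,P,H=cloud(c)
    h=near(P,566,84,25)&(P[:,2]>48)&(P[:,2]<125)
    for nm,lo,hi in(('blue',100,122),('orange',0,18),('green',50,85)):
        k=h&(H[:,0]>=lo)&(H[:,0]<=hi)&(H[:,1]>110)
        if k.sum()>10:
            d=P[k].mean(0)-[566.3,83.5,0]; print(n,nm,k.sum(),P[k].mean(0),np.degrees(np.arctan2(d[1],d[0])))
s=sense();print(s['t'],s['joint_pos'],s['tool_pos'],s['orientation'])
E
```

```text
side blue 37 [548.33822218  85.18218178  87.02919244] 174.64966086042497
side orange 169 [561.71038574  66.9663366   98.91985447] -105.51423377060684
wrist blue 1527 [553.41061149  94.59082514  99.8716623 ] 139.28926582246942
wrist orange 140 [554.98566794  71.12206356  85.30519549] -132.42957694698796
wrist green 348 [576.10207385  97.59158979  96.58095452] 55.177624031463914
19.35 [ 4.88636086e-01  2.68215658e-01 -3.43691642e-01 -1.76562181e-05
 -9.58919603e-01 -2.93653986e+00] [565.86625081  83.62143235 134.54057793] [-3.14156566e+00 -2.03758805e-05  2.26447506e+00]
```

Orange faces the window at -100.7°. To reach green without showing blue again, I'll back off, turn +240° away from the lamp, and come back.

Request:
{"api": "carry_out", "payload": {"targets": [[-1,0,0,0,0,0,0],[-1,-0.1,0.17,0,0,0,0],[-1,-0.23,0.39,0,0,0,0],[-1,-0.37,0.63,0,0,0,0],[-1,-0.48,0.82,0,0,0,0],[-1,-0.55,0.94,0,0,0,0.028],[-1,-0.57,0.97,0,0,0,0.056],[-1,-0.57,0.97,0,0,0,0.084],[-1,-0.57,0.97,0,0,0,0.112],[-1,-0.57,0.97,0,0,0,0.14]]}}

```text
t: 20.6
tool_pos: [508.7, 181.0, 134.5]
orientation: [3.141, -0.0, -3.133]
ft_force: [0.2, 0.4, -1.3]
grip_width: 27.2
gripper_force: 30.0
```

Request:
{"api": "carry_out", "payload": {"targets": [[-1,0,0,0,0,0,0.028],[-1,0,0,0,0,0,0.056],[-1,0,0,0,0,0,0.084],[-1,0,0,0,0,0,0.112],[-1,0,0,0,0,0,0.14],[-1,0,0,0,0,0,0.168],[-1,0,0,0,0,0,0.196],[-1,0,0,0,0,0,0.224],[-1,0,0,0,0,0,0.252],[-1,0,0,0,0,0,0.28]]}}

```text
t: 21.85
tool_pos: [508.8, 181.0, 134.5]
orientation: [3.141, 0.001, -1.374]
ft_force: [-0.2, -0.3, -0.4]
grip_width: 27.4
gripper_force: 30.0
```

Request:
{"api": "carry_out", "payload": {"targets": [[-1,0,0,0,0,0,0.028],[-1,0,0,0,0,0,0.056],[-1,0,0,0,0,0,0.084],[-1,0.03,-0.05,0,0,0,0.112],[-1,0.12,-0.2,0,0,0,0.14],[-1,0.23,-0.39,0,0,0,0.168],[-1,0.35,-0.6,0,0,0,0.196],[-1,0.47,-0.8,0,0,0,0.224],[-1,0.55,-0.94,0,0,0,0.247],[-1,0.57,-0.97,0,0,0,0.247]]}}

```text
t: 23.1
tool_pos: [566.1, 83.2, 134.4]
orientation: [-3.141, 0.0, 0.171]
ft_force: [-0.4, -0.9, -2.0]
grip_width: 27.5
gripper_force: 30.0
```

Request:
{"api": "carry_out", "payload": {"targets": [[-1,0,0,0,0,0,0],[-1,0,0,0,0,0,0],[-1,0,0,0,0,0,0],[-1,0,0,0,0,0,0],[-1,0,0,0,0,0,0],[-1,0,0,0,0,0,0],[-1,0,0,0,0,0,0],[-1,0,0,0,0,0,0],[-1,0,0,0,0,0,0],[-1,0,0,0,0,0,0]]}}

```text
t: 24.35
tool_pos: [565.9, 83.6, 134.6]
orientation: [-3.142, 0.0, 0.172]
ft_force: [-0.5, 0.0, -2.0]
grip_width: 27.1
gripper_force: 30.0
```

```bash
python3 - <<'E'
from h import *
for n in('side','wrist'):
    c=snap(n,n+'5'); uv,P,H=cloud(c)
    h=near(P,566,84,25)&(P[:,2]>48)&(P[:,2]<125)
    for nm,lo,hi in(('blue',100,122),('orange',0,18),('green',50,85)):
        k=h&(H[:,0]>=lo)&(H[:,0]<=hi)&(H[:,1]>110)
        if k.sum()>10:
            d=P[k].mean(0)-[566.3,83.5,0]; print(n,nm,k.sum(),P[k].mean(0),np.degrees(np.arctan2(d[1],d[0])))
s=sense();print(s['t'],s['joint_pos'],s['tool_pos'],s['orientation'])
# rack rectangle from top cloud
t=pickle.load(open('top2.pkl','rb')); uv,P,H=cloud(t)
k=(P[:,2]>50)&(P[:,2]<64)&(P[:,0]>470)&(P[:,0]<580)&(P[:,1]>-370)&(P[:,1]<-110)&(H[:,1]<60); r=cv2.minAreaRect(P[k][:,:2].astype(np.float32)); print(k.sum(),r)
m=cv2.inRange(cv2.cvtColor(t['color'],cv2.COLOR_RGB2HSV),(22,150,120),(33,255,255)); m[:,:350]=0;m[:,400:]=0
for n,z in(('top2',7),('side0',7)):
    c=pickle.load(open(n+'.pkl','rb')); uv,P,H=cloud(c); k=(H[:,0]>21)&(H[:,0]<34)&(H[:,1]>140); X=plane(c,uv[k],z); X=X[near(X,527,-157,45)]; print(n,len(X),X.mean(0),X.min(0),X.max(0))
E
```

```text
side blue 16 [582.91341305  79.65478304  83.3466159 ] -13.031783430472283
side orange 57 [549.72091497  85.11294674  90.77897766] 174.44329305686958
side green 159 [563.39034846  66.87528849  98.90193653] -99.92733907319574
wrist blue 1535 [582.65999732  89.98913336 100.00187219] 21.63557204670954
wrist orange 139 [561.49564907 100.35706013  85.12755341] 105.90783105947479
wrist green 328 [573.95932751  68.9812494   96.80380638] -62.18623354083334
24.45 [ 4.88659282e-01  2.68212327e-01 -3.43684858e-01 -3.08142585e-06
 -9.58932859e-01  1.25424549e+00] [565.86747028  83.63113013 134.54723592] [3.14158455e+00 3.28272810e-05 1.72106674e-01]
655 ((515.2953491210938, -232.5641632080078), (209.01666259765625, 56.126129150390625), 81.64462280273438)
top2 325 [ 527.35164365 -157.52941556    7.        ] [ 508.63811324 -178.53192594    7.        ] [ 546.23147995 -136.73467604    7.        ]
side0 240 [ 528.20976702 -153.66552505    7.        ] [ 505.14889759 -177.11674441    7.        ] [ 547.14917235 -136.07394962    7.        ]
```

Green was presented. Next I lift straight up, travel high over the lamp to the rack, and check alignment there.

Request:
{"api": "carry_out", "payload": {"targets": [[-1,0,0.03,0.06,0,0,0],[-1,0,0.05,0.17,0,0,0],[-1,0,0.05,0.29,0,0,0],[-1,0,0.05,0.41,0,0,0],[-1,0,0.05,0.53,0,0,0],[-1,0,0.05,0.65,0,0,0],[-1,0,0.05,0.77,0,0,0],[-1,0,0.05,0.88,0,0,0],[-1,0,0.05,0.96,0,0,0],[-1,0,0.05,1.0,0,0,0]]}}

```text
t: 25.7
tool_pos: [566.0, 88.7, 235.0]
orientation: [-3.141, -0.0, 0.172]
ft_force: [0.3, 0.3, -0.7]
grip_width: 27.3
gripper_force: 30.0
```

Request:
{"api": "carry_out", "payload": {"targets": [[-1,0,0,0.05,0,0,0],[-1,-0.01,-0.05,0.1,0,0,0],[-1,-0.02,-0.13,0.1,0,0,0],[-1,-0.04,-0.23,0.1,0,0,0],[-1,-0.05,-0.33,0.1,0,0,0],[-1,-0.07,-0.43,0.1,0,0,0],[-1,-0.08,-0.53,0.1,0,0,0],[-1,-0.1,-0.63,0.1,0,0,0],[-1,-0.11,-0.73,0.1,0,0,0],[-1,-0.13,-0.83,0.1,0,0,0]]}}

```text
t: 26.95
tool_pos: [552.8, 5.0, 244.6]
orientation: [-3.142, -0.0, 0.172]
ft_force: [0.1, 0.4, -1.3]
grip_width: 27.0
gripper_force: 30.0
```

Request:
{"api": "carry_out", "payload": {"targets": [[-1,-0.01,-0.1,0,0,0,0],[-1,-0.03,-0.19,0,0,0,0],[-1,-0.04,-0.28,0,0,0,0],[-1,-0.05,-0.37,0,0,0,0],[-1,-0.06,-0.46,0,0,0,0],[-1,-0.08,-0.55,0,0,0,0],[-1,-0.09,-0.64,0,0,0,0],[-1,-0.1,-0.73,0,0,0,0],[-1,-0.12,-0.82,0,0,0,0],[-1,-0.13,-0.91,0,0,0,0]]}}

```text
t: 28.2
tool_pos: [539.7, -86.0, 244.6]
orientation: [-3.142, -0.0, 0.172]
ft_force: [0.9, -0.6, -1.2]
grip_width: 27.4
gripper_force: 30.0
```

Request:
{"api": "carry_out", "payload": {"targets": [[-1,-0.02,-0.1,0,0,0,0],[-1,-0.04,-0.2,0,0,0,0],[-1,-0.06,-0.3,0,0,0,0],[-1,-0.08,-0.4,0,0,0,0],[-1,-0.1,-0.5,0,0,0,0],[-1,-0.11,-0.58,0,0,0,0],[-1,-0.12,-0.65,0,0,0,0],[-1,-0.13,-0.7,0,0,0,0],[-1,-0.13,-0.72,0,0,0,0],[-1,-0.13,-0.72,0,0,0,0]]}}

```text
t: 29.45
tool_pos: [526.9, -157.4, 244.6]
orientation: [-3.142, -0.0, 0.172]
ft_force: [-1.0, 0.5, -1.2]
grip_width: 27.2
gripper_force: 30.0
```

```bash
python3 - <<'E'
from h import *
s=sense();print(s['t'],s['tool_pos'],s['orientation'],s['joint_pos'])
ims=[]
for n in('side','wrist'):
    c=snap(n,n+'6'); uv,P,H=cloud(c); ims.append(c['color'])
    k=near(P,527,-157,45)&(H[:,0]>21)&(H[:,0]<34)&(H[:,1]>140)&(P[:,2]<25)
    if k.sum(): X=plane(c,uv[k],7); print(n,k.sum(),X.min(0),X.max(0),X.mean(0))
    h=near(P,527,-157,25)&(P[:,2]>140)&(P[:,2]<175)
    if h.sum(): print(n,'low part',P[h].mean(0),P[h].min(0),P[h].max(0))
    k=(P[:,2]>50)&(P[:,2]<64)&(P[:,0]>470)&(P[:,0]<580)&(P[:,1]>-370)&(P[:,1]<-110)&(H[:,1]<60); print('rack',k.sum(),cv2.minAreaRect(P[k][:,:2].astype(np.float32)))
cv2.imwrite('pics/m6.png',np.hstack([cv2.resize(i,(400,300)) for i in ims])[:,:,::-1])
E
```

```text
29.45 [ 526.92199678 -157.38790526  244.55383116] [-3.14158372e+00 -2.32157488e-05  1.72080975e-01] [ 6.59977984e-02  1.41418783e-01 -2.38206132e-01 -1.22082313e-05
 -1.19114927e+00  1.67688403e+00]
side 222 [ 508.37731164 -177.11674441    7.        ] [ 547.14917235 -136.68075546    7.        ] [ 528.16402645 -153.18019654    7.        ]
side low part [ 519.89288303 -167.61399114  163.47265619] [ 508.92185011 -175.96864465  151.39474399] [ 545.61445278 -151.04349533  174.85824113]
rack 947 ((514.4098510742188, -233.48318481445312), (208.18157958984375, 55.94102096557617), 81.97906494140625)
wrist 1504 [ 507.56606173 -178.06630342    7.        ] [ 545.23958311 -132.67630649    7.        ] [ 526.64564203 -154.53872958    7.        ]
wrist low part [ 539.5658352  -155.83345511  164.19776806] [ 520.85716374 -174.55035529  152.48834001] [ 546.86820615 -139.17394496  174.91475259]
rack 2951 ((515.1572265625, -231.686767578125), (207.47528076171875, 55.29827880859375), 81.8179702758789)
```

View pics/m6.png

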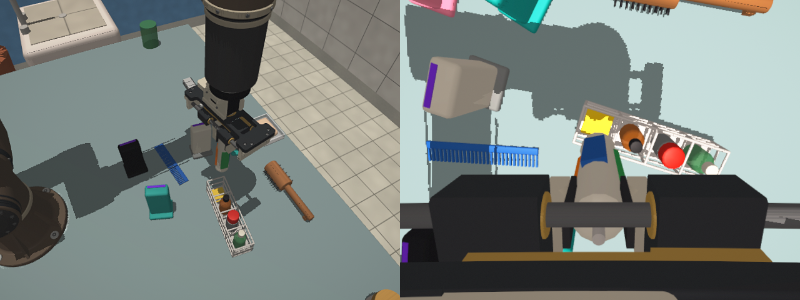

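The views show the handle held upright above the rack, with the yellow pad at (597,120) in the wrist half. It is aligned within about 1 mm. Descending.

Request:
{"api": "carry_out", "payload": {"targets": [[-1,0,0,-0.05,0,0,0],[-1,0,0,-0.14,0,0,0],[-1,0,0,-0.24,0,0,0],[-1,0,0,-0.34,0,0,0],[-1,0,0,-0.44,0,0,0],[-1,0,0,-0.54,0,0,0],[-1,0,0,-0.64,0,0,0],[-1,0,0,-0.74,0,0,0],[-1,0,0,-0.82,0,0,0],[-1,0,0,-0.85,0,0,0]]}}

```text
t: 30.8
tool_pos: [526.7, -157.4, 158.9]
orientation: [-3.141, 0.001, 0.172]
ft_force: [0.3, 1.7, -2.0]
grip_width: 27.3
gripper_force: 30.0
```

Request:
{"api": "carry_out", "payload": {"targets": [[-1,0,0,-0.05,0,0,0],[-1,0,0,-0.11,0,0,0],[-1,0,0,-0.17,0,0,0],[-1,0,0,-0.23,0,0,0],[-1,0,0,-0.29,0,0,0],[-1,0,0,-0.35,0,0,0],[-1,0,0,-0.41,0,0,0],[-1,0,0,-0.46,0,0,0],[-1,0,0,-0.5,0,0,0],[-1,0,0,-0.52,0,0,0]]}}

```text
t: 32.05
tool_pos: [526.8, -157.4, 107.3]
orientation: [-3.142, 0.0, 0.172]
ft_force: [0.9, -0.1, -0.4]
grip_width: 27.5
gripper_force: 30.0
```

Request:
{"api": "carry_out", "payload": {"targets": [[-1,0,0,-0.005,0,0,0],[-1,0,0,-0.01,0,0,0],[-1,0,0,-0.015,0,0,0],[-1,0,0,-0.02,0,0,0],[-1,0,0,-0.025,0,0,0],[-1,0,0,-0.03,0,0,0],[-1,0,0,-0.035,0,0,0],[-1,0,0,-0.04,0,0,0],[-1,0,0,-0.045,0,0,0],[-1,0,0,-0.05,0,0,0]]}}

```text
t: 33.3
tool_pos: [526.9, -157.4, 102.5]
orientation: [3.142, -0.0, 0.172]
ft_force: [-0.4, -0.3, -0.7]
grip_width: 27.1
gripper_force: 30.0
```

Request:
{"api": "carry_out", "payload": {"targets": [[-1,0,0,-0.002,0,0,0],[-1,0,0,-0.004,0,0,0],[-1,0,0,-0.006,0,0,0],[-1,0,0,-0.008,0,0,0],[-1,0,0,-0.01,0,0,0],[-1,0,0,-0.012,0,0,0],[-1,0,0,-0.014,0,0,0],[-1,0,0,-0.014,0,0,0],[-1,0,0,-0.014,0,0,0],[-1,0,0,-0.014,0,0,0]]}}

```text
t: 34.55
tool_pos: [526.9, -157.4, 101.2]
orientation: [3.142, -0.0, 0.172]
ft_force: [0.5, 0.3, -1.6]
grip_width: 27.1
gripper_force: 30.0
```

Still about 2 mm above contact, so I continue slowly.

Request:
{"api": "carry_out", "payload": {"targets": [[-1,0,0,-0.002,0,0,0],[-1,0,0,-0.004,0,0,0],[-1,0,0,-0.006,0,0,0],[-1,0,0,-0.008,0,0,0],[-1,0,0,-0.01,0,0,0],[-1,0,0,-0.012,0,0,0],[-1,0,0,-0.014,0,0,0],[-1,0,0,-0.016,0,0,0],[-1,0,0,-0.018,0,0,0],[-1,0,0,-0.018,0,0,0]]}}

```text
t: 35.8
tool_pos: [526.9, -157.4, 99.4]
orientation: [3.142, 0.0, 0.172]
ft_force: [-1.2, -0.9, -0.6]
grip_width: 27.2
gripper_force: 30.0
```

Request:
{"api": "carry_out", "payload": {"targets": [[-1,0,0,-0.001,0,0,0],[-1,0,0,-0.002,0,0,0],[-1,0,0,-0.003,0,0,0],[-1,0,0,-0.004,0,0,0],[-1,0,0,-0.005,0,0,0],[-1,0,0,-0.005,0,0,0],[-1,0,0,-0.005,0,0,0],[-1,0,0,-0.005,0,0,0],[-1,0,0,-0.005,0,0,0],[-1,0,0,-0.005,0,0,0]]}}

```text
t: 37.05
tool_pos: [527.0, -157.4, 99.0]
orientation: [3.142, -0.0, 0.172]
ft_force: [-0.2, 0.5, 2.8]
grip_width: 27.2
gripper_force: 30.0
```

The force has gone to +2.8 N, so the foot is on the pad. Releasing and withdrawing.

Request:
{"api": "carry_out", "payload": {"targets": [[-0.3,0,0,0,0,0,0],[-0.2,0,0,0,0,0,0],[-0.1,0,0,0,0,0,0],[0,0,0,0,0,0,0],[0.2,0,0,0,0,0,0],[0.4,0,0,0,0,0,0],[0.6,0,0,0,0,0,0],[0.6,0,0,0,0,0,0],[0.6,0,0,0,0,0,0],[0.6,0,0,0,0,0,0]]}}

```text
t: 38.3
tool_pos: [526.9, -157.4, 98.9]
orientation: [3.142, 0.0, 0.172]
ft_force: [-0.3, -0.3, -0.4]
grip_width: 70.3
gripper_force: 0.0
```

Request:
{"api": "carry_out", "payload": {"targets": [[0.6,0,0,0.04,0,0,0],[0.6,0,0,0.12,0,0,0],[0.6,0,0,0.22,0,0,0],[0.6,0,0,0.34,0,0,0],[0.6,0,0,0.46,0,0,0],[0.6,0,0,0.58,0,0,0],[0.6,0,0,0.7,0,0,0],[0.6,0,0,0.82,0,0,0],[0.6,0,0,0.93,0,0,0],[0.6,0,0,1.0,0,0,0]]}}

```text
t: 39.55
tool_pos: [527.0, -157.4, 199.6]
orientation: [3.141, -0.0, 0.172]
ft_force: [0.3, -0.5, 0.4]
grip_width: 70.0
gripper_force: 0.0
```

```bash
python3 - <<'E'
from h import *
ims=[]
for n in('side','wrist'):
    c=snap(n,n+'7'); ims.append(c['color']); uv,P,H=cloud(c)
    h=near(P,527,-157,22)&(P[:,2]>100)&(P[:,2]<150); print(n,h.sum(),P[h].mean(0),P[h].min(0),P[h].max(0))
cv2.imwrite('pics/m7.png',np.hstack([cv2.resize(ims[0][200:425,250:550],(400,300)),cv2.resize(ims[1],(400,300))])[:,:,::-1])
s=sense();print(s['t'],s['tool_pos'],s['ft_force'])
E
```

```text
side 378 [ 523.22569255 -163.19041     127.56755721] [ 512.82106361 -172.13303514  100.24909384] [ 541.03167071 -144.66086331  148.75262676]
wrist 2333 [ 532.19943701 -155.92837533  133.47959466] [ 514.46830859 -170.3025147   100.00529599] [ 542.40861976 -142.859961    149.90469698]
39.65 [ 527.26371494 -157.40037929  199.69369136] [-0.32045492  0.11911556 -0.12160853]
```

View pics/m7.png

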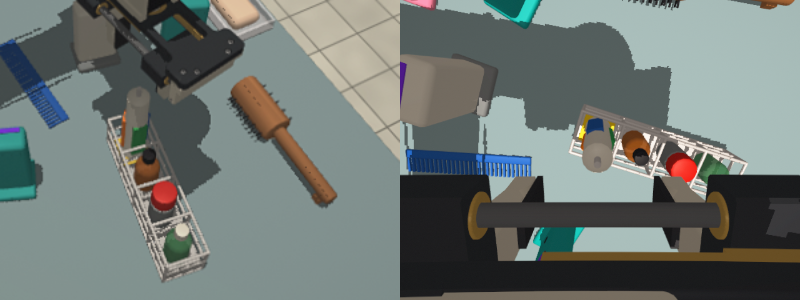

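The handle stands upright in the yellow-pad cell (wrist half, around (597,150)). The gripper is clear and the other items have not moved.

```bash
python3 -c "
from rig import *
print(hand_in())"
```

```text
the job is handed in; nothing more can be done
None
```

I held the handle in front of the lamp window blue, orange, then green side for about a second each, without touching the lamp. It now stands upright on the yellow pad with the gripper clear, and I handed the job in at about 40 s. I first brought it up with blue facing away from the lamp, so I backed off to turn it, and backed off again between orange and green.

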